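# Fat bottle from the revolving slant rack onto the roller mixer

## Task

The fat bottle has settled and must be mixed again. Turn the revolving slant rack by its top knob until the fat bottle comes to the front, in line with the pointer tab of the rack's foot, then take it out of its sloping cradle and lay it in the empty outer groove of the roller mixer, half-way along the rollers and resting on both of them. Set it down without dropping it, and leave the slim bottles lying in their places.

Things in the scene. Friction and masses are not known exactly. Their poses are not given: they have to be found in the camera images.
- fat_bottle_centre (a point): Fat amber bottle, white cap, paper band; the only fat one (glass diam. 34, 104 long, round ends; 122 with its narrow cap diam. 24; about 90 g). Point: centre of the glass body, on its axis. x axis: along the bottle to the cap. At first it lies in a V cradle (wings 16 out each side, 10 below the axis), sloping 30 deg: cap up at the hub, round bottom at the rim against a stop.
- slim_bottle_1_centre (a point): Slim amber bottle (glass diam. 22, 104 long, white cap), lying in the rack cradle that follows the fat bottle's counterclockwise from above. Point: middle of its glass body; x axis to the cap. It must stay in its cradle.
- slim_bottle_2_centre (a point): A second slim bottle alike, in the cradle two places counterclockwise of the fat bottle's (the next cradle after it is empty). Must stay in its cradle.
- slim_bottle_3_centre (a point): A third slim bottle alike, in the cradle next to the fat bottle clockwise. Must stay in its cradle.
- rack_knob (a point): Black bar knob on top of the rack's hub: 60 long (its x axis), 14 wide (y axis), 32 high. Point: on the turning axis, 170 above the bench, 13 below the bar's top. It turns with the rack. Clear round it, but bottle caps end 33 below this point.
- loading_place (a point): Loading place, fixed to the rack's foot: where the fat bottle's centre lies (90 from the turning axis, 92 above the bench) when its cradle is in line with the pointer: a grey arm of the foot under the turntable, ending just outside its rim, toward the robot, in an upright tab (172 from the axis, top 44 above the bench). x axis: from there to the turning axis.
- turntable (a joint): Angle of the rack's grey turntable (diam. 292, five cradles 72 deg apart) from its start; grows counterclockwise from above, no stops met within a full turn. Turns with about 0.06 N m of friction and stays where it is left.
- free_groove (a point): Empty outer groove (the one opposite the slim bottle) of the white roller mixer: where the fat bottle's centre is when it lies there half-way along, 84 above the bench. x axis: along the rollers; y axis: out, away from the other grooves. Four black rollers (diam. 22, 33 apart, 178 clear between the end cheeks), tops 12 below this point, turn freely; cheeks are 13 below it.
- roller_bottle_centre (a point): A slim bottle already on the mixer, in the opposite outer groove, 66 from the empty one; the groove between is empty too. Point: middle of its glass body. It must stay in its groove.

How it is judged:
By the outcome, as a careful person would: the job done as asked, in the order asked, and still so for the second after the job is handed in, with the robot touching nothing.
It also fails if it takes over 59 s, if anything falls off the work surface, if the arm or the gripper's body presses on something with over 40 N, if the wrist force passes 120 N, or if a joint passes its speed limit or range.

## Robot

A 7-joint arm with a two-finger parallel gripper is mounted at the origin on a cart in front of the work surface, level with it; the furniture and walls round the work are solid. World frame = base frame: x ahead of the robot, y to its left, z up, the work surface at z = 0. Lengths are in m, angles in rad, forces in N, time in s.
With the tool pointing down it reaches from about 0.4 to 0.85 m from the base axis. Payload 6.9 kg.
Tool frame: the origin (TCP) lies midway between the tips of the shut fingers; the grasp point (between the pads) lies behind it (ctrl.pinch_z is the z of the grasp point in the tool frame, in m); z points along the fingers, y is the line along which they close (so a half turn about z gives the same grasp; the last joint's range is limited). The gripper opens to 85 mm and grips with 20 to 120 N. Pads are 22 mm wide; open, the fingers measure 114 mm over their backs; the gripper's body (76 mm by 85 mm) begins 54 mm behind the grasp point. The pads swing forward as they close: fully open they stand 13 mm farther back than shut.
Start: joints at [1.21, 0.507, -0.238, 1.5, 0.126, 1.149, -0.155], TCP at [0.281, -0.558, 0.231] pointing down, gripper open.
Joint ranges: [-3.08, 3.08], [-0.24, 2.05], [-1.43, 1.35], [0, 2.5], [-1.52, 4.66], [0.17, 1.96], [-2.89, 2.89]. Speed limits (rad/s): [2.39, 2.39, 3.14, 3.14, 3.14, 3.14, 3.14].

## Interface

Orientations are given as a unit quaternion [w, x, y, z].
In Python, from station import ctrl, get_state, vision, ticket, models gives the robot as it stands. Calls block until the motion is done:
- ctrl.movep(position, orientation): joint-space move of the TCP to a pose.
- ctrl.movel(position, frame=None, max_speed=0.15): straight line of the TCP; frame=None keeps the orientation; max_speed is the mean speed in m/s.
- ctrl.set_joints(angles): joint-space move.
- ctrl.ungrasp() and ctrl.close_gripper(force=None): open the fingers fully, or close them until they stop; force is the grip in N (None keeps the last).
- ctrl.pause(seconds).
- ctrl.ik(position, orientation): joint angles nearest the present ones, or None.
- get_state(): the state.
- vision.grab_frame(name): name is "side" or "top" or "wrist"; returns (picture, depth): 420x560x3 uint8, blue, green, red; 420x560 float32, m along the optical axis (not along the pixel's ray), 0 where there is no reading.
- vision.camera_info(name): a dict with "mtx" (3x3 intrinsics, pixels), "R" (3x3) and "t" (3): a world point X has camera coordinates R X + t; the wrist camera has in their place "hand_eye" (4x4, takes a point from camera to tool coordinates, whose origin is the TCP and whose axes are the flange's). Camera axes: x right, y down, z forward; pixel columns grow to the right and rows downward; lengths in m; the calibration is good to about 2 mm. A picture is of the moment at which its call begins: read the wrist's pose just before it. camera_info takes no time and is no camera call.
A pose or a line that the arm cannot do raises ctrl.Unreachable and nothing moves.
- ticket.close_job(): hands the job in; it is judged then, once.
Trained networks look in the newest picture that a camera, given by its name, has taken for a name from the list of things; names that differ only in an ending like _2 or _b are one class to them, and where a whole thing is asked for, a point or a joint stands for the part that bears it (a point fixed in the world has none). Each returns a list of dicts, best first, with "p" (0 to 1); they miss things now and then, are a little off and sometimes report something else, mostly with a low value. They report only what shows in the picture. A call takes as long as a camera call.
- models.recognise(camera, target): "point" ([column, row] in pixels, amid what is visible of it).
- models.masks_of(camera, target): "mask" (420x560 bool, what is visible of it) and "point" ([column, row] in pixels, amid what is visible of it).
The state is a dict: "time": time; "qpos": joint angles; "qd": joint speeds; "tau": joint torques, N m; "tcp_pos": TCP position; "eef_rot": TCP orientation; "contact_force": force on the tool from outside, world axes, zero at the start; "wrist_torque": the same for the moment, N m; "width": finger opening in m; "gripper_force": force on a finger pad.
Only numpy, scipy, OpenCV 4.12 (cv2) and the standard library are available. Lean on these libraries where they do the work, as an engineer would, in place of code of your own. Each camera call takes 0.05 s, during which the arm holds its last target. There are 200 camera calls.

## Working session

There is one attempt and no reset: what is moved stays moved. The work goes in short steps, each a Python script; the robot and the scene stay as the last script left them, time stands still between calls to the robot, and variables do not carry over. Pictures are saved under pics/ and viewed, at most 10 in all, crops included, and the job is handed in when it is done.

```bash
ls; mkdir -p pics; cat > h.py <<'E'
import numpy as np, cv2
from station import ctrl, get_state, vision, ticket, models
from scipy.spatial.transform import Rotation as Ro
def q2R(q): return Ro.from_quat([q[1],q[2],q[3],q[0]]).as_matrix()
def R2q(R):
    x,y,z,w=Ro.from_matrix(R).as_quat(); return [w,x,y,z]
def cam(name,st=None):
    """returns K, Rcw(cam->world), origin"""
    c=vision.camera_info(name); K=np.array(c["mtx"])
    if name=="wrist":
        st=st or get_state(); H=np.array(c["hand_eye"]); R=q2R(st["eef_rot"])
        return K,R@H[:3,:3],R@H[:3,3]+np.array(st["tcp_pos"])
    R=np.array(c["R"]);return K,R.T,-R.T@np.array(c["t"])
def cloud(name,depth,mask=None,st=None):
    K,R,o=cam(name,st); v,u=np.nonzero((depth>0)&(mask if mask is not None else True))
    d=depth[v,u]; P=np.c_[(u-K[0,2])/K[0,0]*d,(v-K[1,2])/K[1,1]*d,d]
    return P@R.T+o,np.c_[u,v]
def proj(name,X,st=None):
    K,R,o=cam(name,st); c=(np.atleast_2d(X)-o)@R; p=c@K.T; return p[:,:2]/p[:,2:]
def down(yaw): # tool z down, tool x at yaw
    c,s=np.cos(yaw),np.sin(yaw); return np.array([[c,s,0],[s,-c,0],[0,0,-1.]])
E
python3 - <<'E'
from h import *
s=get_state();print({k:np.round(v,3) for k,v in s.items()},ctrl.pinch_z)
ims=[]
for n in("side","top"):
    p,d=vision.grab_frame(n);np.savez(f"{n}0.npz",p=p,d=d);ims.append(p)
    K,R,o=cam(n);print(n,o.round(3),R[:,2].round(2),K[0,0])
    for t in["fat_bottle_centre","slim_bottle_1_centre","rack_knob","turntable","roller_bottle_centre","loading_place","free_groove"]:
        for m in models.masks_of(n,t)[:5]:
            P,_=cloud(n,d,m["mask"]); 
            print(n,t,round(m["p"],2),np.round(m["point"]),m["mask"].sum(),np.median(P,0).round(3) if len(P) else None,P.max(0).round(3) if len(P) else None)
cv2.imwrite("pics/side0.png",ims[0]);cv2.imwrite("pics/top0.png",ims[1])
print(get_state()["time"])
E
```

```text
pics
{'time': np.float64(0.0), 'qpos': array([ 1.209,  0.508, -0.237,  1.501,  0.126,  1.149, -0.155]), 'qd': array([ 0.002, -0.001, -0.001, -0.001,  0.   ,  0.001, -0.   ]), 'tau': array([-0.0000e+00, -6.2060e+01, -2.1860e+00, -2.4965e+01,  1.3000e-02,
        1.2000e-02, -0.0000e+00]), 'tcp_pos': array([ 0.281, -0.558,  0.23 ]), 'eef_rot': array([-0.001,  0.973,  0.231, -0.   ]), 'contact_force': array([ 0.188,  0.768, -0.178]), 'wrist_torque': array([0.009, 0.021, 0.012]), 'gripper_force': np.float64(0.0), 'width': np.float64(0.085)} -0.0187
side [0.138 0.485 0.616] [ 0.48 -0.67 -0.56] 381.37897500274266
side fat_bottle_centre 0.97 [197. 238.] 876 [0.633 0.077 0.103] [0.718 0.301 0.351]
side slim_bottle_1_centre 0.95 [239. 249.] 541 [0.543 0.047 0.097] [0.595 0.08  0.128]
side slim_bottle_1_centre 0.31 [374. 227.] 4299 [ 0.368 -0.253  0.062] [ 0.511 -0.188  0.076]
side rack_knob 0.97 [233. 254.] 7131 [0.575 0.026 0.053] [0.796 0.138 0.185]
side rack_knob 0.23 [241. 249.] 548 [0.545 0.046 0.097] [0.592 0.08  0.128]
side turntable 0.94 [232. 253.] 7134 [0.575 0.027 0.053] [0.782 0.1
[... 637 characters left out ...]
.103] [0.594 0.076 0.131]
top slim_bottle_1_centre 0.71 [240. 134.] 311 [ 0.689 -0.014  0.102] [ 0.74  -0.002  0.131]
top rack_knob 0.86 [247. 174.] 9581 [ 0.599 -0.021  0.052] [0.769 0.144 0.189]
top turntable 0.55 [242. 171.] 10166 [ 0.599 -0.02   0.052] [0.771 0.144 0.189]
top roller_bottle_centre 0.59 [383. 261.] 565 [ 0.388 -0.326  0.084] [ 0.451 -0.299  0.092]
top loading_place 0.68 [237. 240.] 150 [0.451 0.008 0.03 ] [0.465 0.021 0.048]
top loading_place 0.46 [240. 134.] 359 [ 0.688 -0.014  0.1  ] [0.741 0.001 0.152]
top free_groove 0.83 [364. 265.] 5888 [ 0.385 -0.284  0.069] [ 0.509 -0.189  0.085]
top free_groove 0.42 [258. 192.] 511 [ 0.545 -0.05   0.099] [ 0.594 -0.015  0.131]
0.8
```

View pics/top0.png

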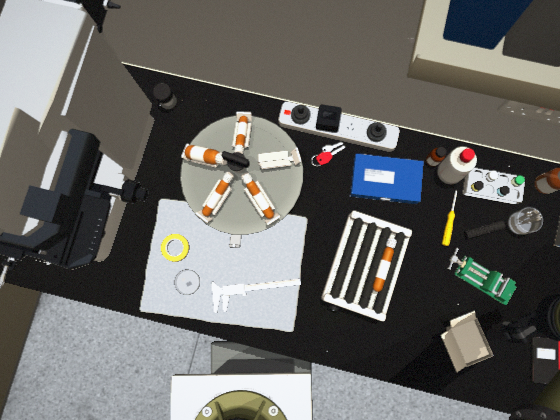

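View pics/side0.png

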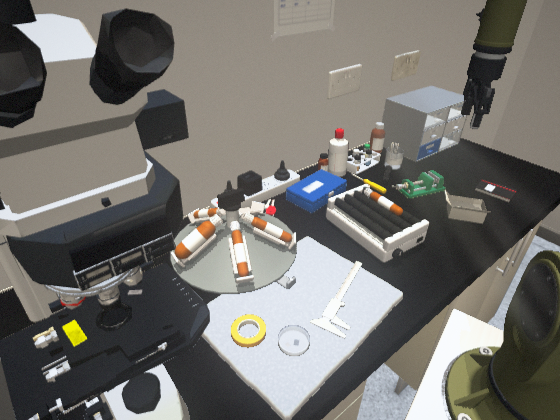

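Top view: rack centred at about (240,172), knob bar about (237,160), fat bottle at (202,154), pointer tab at (235,240). The mixer is at (367,265), its slim bottle at (385,262), and the free outer groove is on the left at about (348,262). The side view agrees, and the microscope stands to the left of the rack.

```bash
cat > meas.py <<'E'
from h import *
from scipy.optimize import least_squares
def circ(P):
    f=lambda p:np.hypot(P[:,0]-p[0],P[:,1]-p[1])-p[2]
    return least_squares(f,[.61,-.02,.146],loss="soft_l1",f_scale=.002).x
for n in("side","top"):
    z=np.load(n+"0.npz");p,d=z["p"],z["d"]
    P,uv=cloud(n,d)
    r=np.hypot(P[:,0]-.612,P[:,1]+.022)
    h,e=np.histogram(P[(r<.135),2],bins=np.arange(0,.2,.004)); k=h.argmax();zt=e[k]+.002
    print(n,"disc z",zt, h[k])
    # rim: per angle max radius of disc-level points
    D=P[(r<.165)&(abs(P[:,2]-zt)<.006)]
    c=np.array([.612,-.022])
    for it in range(3):
        a=np.arctan2(D[:,1]-c[1],D[:,0]-c[0]);rr=np.hypot(*(D[:,:2]-c).T);b=np.digitize(a,np.linspace(-np.pi,np.pi,73))
        rim=np.array([D[b==i][rr[b==i].argmax()] for i in np.unique(b) if rr[b==i].max()>.135])
        x=circ(rim);c=x[:2]
    print(" rim",x.round(4),len(rim))
    rr=np.hypot(*(P[:,:2]-c).T)
    kn=P[(rr<.045)&(P[:,2]>.15)&(P[:,2]<.2)]
    top=kn[kn[:,2]>np.percentile(kn[:,2],90)-.006]
    w,V=np.linalg.eigh(np.cov(top[:,:2].T));
    rc=cv2.minAreaRect((top[:,:2]*1000).astype(np.float32))
    print(" knob",len(top),top.mean(0).round(4),"dir",np.degrees(np.arctan2(*V[::-1,1])).round(1),"rect",rc, np.percentile(top[:,2],[5,50,95]).round(4))
    tab=P[(abs(P[:,0]-.45)<.03)&(abs(P[:,1]-.01)<.03)&(P[:,2]>.02)&(rr>.155)]
    print(" tab",len(tab),tab.mean(0).round(4),tab[:,2].max().round(4),"ang",np.degrees(np.arctan2(*(tab.mean(0)[:2]-c)[::-1])).round(1),"r",np.hypot(*(tab.mean(0)[:2]-c)).round(4))
    m=(P[:,2]>.06)&(P[:,2]<.095)&(P[:,0]<.56)&(P[:,1]<-.16)&(P[:,1]>-.42)&(P[:,0]>.25)
    M=P[m]; rc=cv2.minAreaRect((M[:,:2]*1000).astype(np.float32))
    print(" mixer",m.sum(),rc)
E
cat > cyl.py <<'E'
from h import *
from scipy.optimize import least_squares
def fitcyl(Q,rad,c0,a0):
    """axis line fit with given radius; returns centre of pts on axis, dir"""
    a0=np.array(a0)/np.linalg.norm(a0);u=np.cross(a0,[0,0,1.]);u/=np.linalg.norm(u);v=np.cross(a0,u)
    def ax(p): 
        a=a0+p[2]*u+p[3]*v; return c0+p[0]*u+p[1]*v,a/np.linalg.norm(a)
    def f(p):
        c,a=ax(p);D=Q-c;return np.linalg.norm(D-np.outer(D@a,a),axis=1)-rad
    r=least_squares(f,np.zeros(4),loss="soft_l1",f_scale=.0015);c,a=ax(r.x)
    return c,a,(Q-c)@a,np.median(abs(f(r.x)))
E
cat > m2.py <<'E'
from cyl import *
vision.grab_frame("side");vision.grab_frame("top")
for n in("side","top"):
    d=np.load(n+"0.npz")["d"]
    for t,rad,ref in(("fat_bottle_centre",.017,[.633,.07,.103]),("roller_bottle_centre",.011,[.385,-.322,.083])):
        ms=models.masks_of(n,t)
        for m in ms:
            P,_=cloud(n,d,m["mask"]); c=np.median(P,0)
            if np.linalg.norm(c-ref)>.04: continue
            Q=P[np.linalg.norm(P-c,axis=1)<.075]
            ax0=[-.2,-.86,.5] if t[0]=="f" else [1,-.3,0]
            c,a,s,res=fitcyl(Q,rad,c-[0,0,rad*.7],ax0)
            print(n,t,len(Q),"c",c.round(4),"a",a.round(3),"s",np.percentile(s,[1,99]).round(4),"ends",(c+a*s.min()).round(3),(c+a*s.max()).round(3),"res",res.round(4));break
E
python3 meas.py; python3 m2.py
```

```text
side disc z 0.038000000000000006 609
 rim [ 0.6092 -0.0074  0.1448] 57
 knob 148 [ 0.6081 -0.0052  0.1815] dir 68.6 rect ((610.4031982421875, -7.287296295166016), (57.95339584350586, 17.25506591796875), 70.0129623413086) [0.1775 0.1817 0.1844]
 tab 130 [0.4407 0.0134 0.0332] 0.0464 ang 172.9 r 0.1697
 mixer 2665 ((387.10272216796875, -291.74945068359375), (143.76516723632812, 213.89382934570312), 69.84503936767578)
top disc z 0.038000000000000006 1092
 rim [ 0.6102 -0.0083  0.1451] 67
 knob 169 [ 0.6099 -0.0082  0.1825] dir 68.1 rect ((610.08544921875, -8.318870544433594), (58.6865234375, 14.692728996276855), 69.54460144042969) [0.1793 0.1823 0.1858]
 tab 178 [0.4405 0.0085 0.0286] 0.0482 ang 174.3 r 0.1705
 mixer 4481 ((388.2647705078125, -292.5012512207031), (141.28717041015625, 214.5020294189453), 69.7521743774414)
side fat_bottle_centre 793 c [0.644  0.0757 0.0916] a [-0.289 -0.828  0.48 ] s [-0.0458  0.0685] ends [0.658 0.115 0.069] [0.624 0.018 0.125] res 0.0014
side roller_bottle_centre 341 c [ 0.3803 -0.3262  0.0762] a [ 0.935 -0.353 -0.006] s [-0.0534  0.0637] ends [ 0.33  -0.307  0.077] [ 0.443 -0.35   0.076] res 0.001
top fat_bottle_centre 519 c [0.6401 0.0656 0.0973] a [-0.274 -0.845  0.459] s [-0.0514  0.0587] ends [0.655 0.11  0.073] [0.624 0.015 0.125] res 0.0013
top roller_bottle_centre 520 c [ 0.3829 -0.326   0.0756] a [ 0.937 -0.35  -0.013] s [-0.0547  0.0613] ends [ 0.33  -0.306  0.076] [ 0.442 -0.348  0.075] res 0.0013
```

```bash
python3 - <<'E'
from h import *
c=np.array([.610,-.008])
for n in("side","top"):
    P,_=cloud(n,np.load(n+"0.npz")["d"])
    r=np.hypot(*(P[:,:2]-c).T);m=(r<.30)&(P[:,2]>.2)
    Q=P[m];print(n,m.sum())
    for lo in(.2,.3,.4,.5):
        q=Q[(Q[:,2]>lo)&(Q[:,2]<lo+.1)]
        if len(q): print(lo,len(q),"x",np.percentile(q[:,0],[1,99]).round(3),"y",np.percentile(q[:,1],[1,99]).round(3),"rmin",np.hypot(*(q[:,:2]-c).T).min().round(3), q[np.hypot(*(q[:,:2]-c).T).argmin()].round(3))
    # tab top points
    t=P[(abs(P[:,0]-.44)<.03)&(abs(P[:,1]-.01)<.03)&(P[:,2]>.036)]
    print("tabtop",len(t),t.mean(0).round(4),np.percentile(t,[5,95],axis=0).round(4).tolist(),"ang",np.degrees(np.arctan2(t[:,1].mean()-c[1],t[:,0].mean()-c[0])).round(2))
for yaw in(69.5,-110.5):
    for a in(0,52,104.5):
        for z in(.153,.25):
            q=ctrl.ik([.61,-.008,z],R2q(down(np.radians(yaw+a))));print(yaw,a,z,None if q is None else np.round(q,3))
h=np.array([np.cos(np.radians(-6.2)),np.sin(np.radians(-6.2)),0])
zt=h*.5-np.array([0,0,.866])
B=np.r_[c-h[:2]*.09,.092]
for s in(1,-1):
    x=s*(h*.866+np.array([0,0,.5]));R=np.c_[x,np.cross(zt,x),zt]
    for back in(-.0085,.1):
        q=ctrl.ik(B-zt*back,R2q(R));print("bottle",s,back,None if q is None else np.round(q,3))
    for z in(.0755,.2):
        q=ctrl.ik([.399,-.261,z],R2q(down(np.radians(-20.3+(0 if s>0 else 180)))));print("groove",s,z,None if q is None else np.round(q,3))
E
```

```text
side 13894
0.2 3320 x [0.473 0.839] y [-0.26   0.272] rmin 0.214 [ 0.814 -0.071  0.209]
0.3 3544 x [0.767 0.833] y [-0.261 -0.02 ] rmin 0.214 [ 0.822 -0.043  0.373]
0.4 4606 x [0.436 0.858] y [-0.261  0.251] rmin 0.214 [ 0.811 -0.08   0.444]
0.5 2424 x [0.556 0.873] y [-0.249  0.281] rmin 0.214 [ 0.821 -0.043  0.501]
tabtop 73 [0.4477 0.0068 0.0403] [[0.4346, -0.0141, 0.0363], [0.4692, 0.0212, 0.0457]] ang 174.77
top 38493
0.2 6735 x [0.481 0.872] y [-0.258  0.28 ] rmin 0.216 [ 0.818 -0.065  0.207]
0.3 8474 x [0.471 0.871] y [-0.257  0.247] rmin 0.216 [ 0.819 -0.063  0.371]
0.4 14596 x [0.448 0.825] y [-0.256  0.284] rmin 0.216 [ 0.818 -0.067  0.426]
0.5 1748 x [0.516 0.769] y [-0.256  0.282] rmin 0.266 [0.589 0.257 0.505]
tabtop 53 [0.4464 0.0079 0.0415] [[0.4355, -0.0074, 0.0363], [0.4686, 0.0208, 0.0469]] ang 174.46
69.5 0 0.153 [ 0.364  0.612 -0.649  1.648  0.418  1.025 -0.776]
69.5 0 0.25 [ 0.414  0.54  -0.742  1.508  0.376  1.24  -0.737]
69.5 52 0.153 [ 0.461  0.661 -0.835  1.646  0.542  1.081  0.018]
69.5 52 0.25 [ 0.507  0.591 -0.931  1.507  0.484  1.289  0.071]
69.5 104.5 0.
[... 354 characters left out ...]
04  1.513  0.051  1.166 -2.667]
-110.5 104.5 0.153 [ 0.133  0.556 -0.257  1.651  0.165  0.956 -1.858]
-110.5 104.5 0.25 [ 0.181  0.477 -0.334  1.511  0.164  1.181 -1.857]
bottle 1 -0.0085 [ 0.042  0.45  -0.239  2.438  2.387  0.339  2.102]
bottle 1 0.1 [-1.044  0.322  1.153  2.436 -1.452  0.245 -0.289]
groove 1 0.0755 [ 0.578  0.484 -0.071  2.083  0.061  0.577 -1.461]
groove 1 0.2 [ 0.622  0.309 -0.125  1.925  0.048  0.91  -1.452]
bottle -1 -0.0085 [ 0.638  0.712 -1.225  2.431  1.788  0.882 -0.45 ]
bottle -1 0.1 [ 0.602  0.231 -0.941  2.422  1.388  0.382 -0.094]
groove -1 0.0755 [ 1.028  0.57  -0.744  2.078  0.593  0.713  1.115]
groove -1 0.2 [ 1.153  0.405 -0.878  1.919  0.371  0.988  1.322]
```

```bash
python3 - <<'E'
from h import *
R=down(np.radians(69.5))
ctrl.movep([.58,-.02,.33],R2q(R))
st=get_state();p,d=vision.grab_frame("wrist");print(st["time"],np.round(st["qpos"],3),np.round(st["tcp_pos"],3),cam("wrist",st)[2].round(3),cam("wrist",st)[1][:,2].round(2))
cv2.imwrite("pics/w1.png",p);np.savez("w1.npz",p=p,d=d)
import json;json.dump({k:np.array(st[k]).tolist() for k in("tcp_pos","eef_rot")},open("w1.json","w"))
E
```

```text
3.325 [ 0.482  0.447 -0.789  1.44   0.318  1.386 -0.676] [ 0.58  -0.022  0.33 ] [0.605 0.044 0.472] [-0.1  -0.26 -0.96]
```

View pics/w1.png

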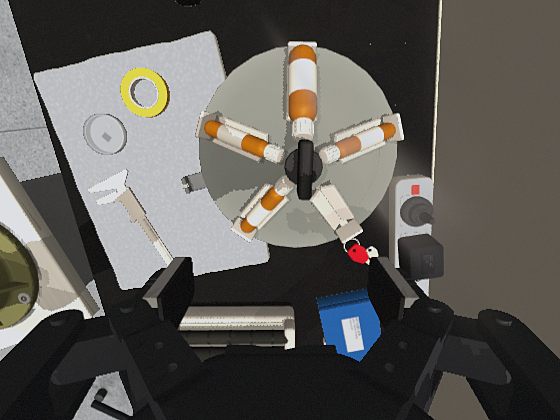

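The wrist view shows the knob bar at (304,170) in line with the fat bottle at (302,80), and the tab at (188,183). The empty cradle is at (335,210).

```bash
python3 - <<'E'
from cyl import *
import json
st=json.load(open("w1.json"));z=np.load("w1.npz");p,d=z["p"],z["d"]
P,uv=cloud("wrist",d,st=st)
c=np.array([.610,-.008])
r=np.hypot(*(P[:,:2]-c).T)
k=P[(r<.04)&(P[:,2]>.174)&(P[:,2]<.2)]; rc=cv2.minAreaRect((k[:,:2]*1000).astype(np.float32));print("knob",len(k),rc,np.percentile(k[:,2],[5,50,95]).round(4))
box=(abs(uv[:,0]-190)<25)&(abs(uv[:,1]-183)<20)
for lo,hi in((.03,.05),(.036,.05)):
    t=P[box&(P[:,2]>lo)&(P[:,2]<hi)&(r>.155)];print("tab",len(t),t.mean(0).round(4),np.percentile(t,[3,97],axis=0).round(3).tolist(),np.degrees(np.arctan2(t[:,1].mean()-c[1],t[:,0].mean()-c[0])).round(2))
arm=P[box&(P[:,2]>.008)&(P[:,2]<.05)&(r>.15)&(r<.18)];print("arm",len(arm),arm.mean(0).round(4),np.degrees(np.arctan2(arm[:,1].mean()-c[1],arm[:,0].mean()-c[0])).round(2))
# disc rim
D=P[(r<.16)&(abs(P[:,2]-.038)<.006)];h=cv2.minEnclosingCircle((D[:,:2]*1000).astype(np.float32));print("disc",h)
m=models.masks_of("wrist","fat_bottle_centre")[0];Q,_=cloud("wrist",d,m["mask"],st=st);print(m["p"],m["point"],len(Q))
Q=Q[(np.hypot(*(Q[:,:2]-c).T)>.05)&(np.hypot(*(Q[:,:2]-c).T)<.125)]
cc,a,s,res=fitcyl(Q,.017,np.median(Q,0)-[0,0,.012],[-.281,-.82,.5]);print("fat",cc.round(4),a.round(3),s.min(),s.max(),res,"az",np.degrees(np.arctan2(-a[1],-a[0])),np.degrees(np.arctan2(cc[1]-c[1],cc[0]-c[0])),"tilt",np.degrees(np.arcsin(a[2])))
E
```

```text
knob 839 ((612.6173095703125, -7.9177093505859375), (60.03465270996094, 14.10407829284668), 68.73509216308594) [0.1787 0.1819 0.1834]
tab 115 [0.443  0.0098 0.0402] [[0.439, -0.002, 0.032], [0.446, 0.021, 0.044]] 173.92
tab 96 [0.4426 0.0096 0.0415] [[0.438, -0.002, 0.037], [0.446, 0.021, 0.044]] 173.99
arm 766 [0.4479 0.0065 0.0234] 174.89
disc ((618.4788208007812, -10.958305358886719), 151.35504150390625)
0.68 [301.6, 90.2] 2443
fat [0.643  0.0697 0.0951] [-0.323 -0.823  0.467] -0.04620284800602567 0.047147666238203864 0.0006792307016059151 az 68.55659218399806 66.97717500114479 tilt 27.84726926180938
```

```bash
python3 - <<'E'
from h import *
R=R2q(down(np.radians(68.8)))
ctrl.movep([.611,-.008,.21],R)
ctrl.movel([.611,-.008,.154],max_speed=.1)
ctrl.close_gripper(30)
s=get_state();print(s["time"],s["width"],np.round(s["contact_force"],1))
q=np.array(s["qpos"]);ths=np.radians(105.3)
for f in(.5,1): 
    g=q.copy();g[6]+=ths*f;ctrl.set_joints(g.tolist());s=get_state();print(s["time"],np.round(s["contact_force"],1),np.round(s["wrist_torque"],2),np.round(s["tcp_pos"],4),np.round(s["qpos"][6]-q[6],3))
E
```

```text
5.35 0.013149758585492482 [ 1.5 -1.2  1.5]
6.2333 [ 4.7 -0.6 -2.9] [-0.14 -0.9   0.07] [ 0.6123 -0.0081  0.1543] 0.917
7.1167 [ 6.3  2.  -4.2] [ 0.13 -1.25 -0.  ] [ 0.6127 -0.0074  0.1542] 1.836
```

```bash
cat > look.py <<'E'
from cyl import *
def look(tag,save=True):
    st=get_state();p,d=vision.grab_frame("wrist");c=np.array([.611,-.008])
    if save: cv2.imwrite(f"pics/{tag}.png",p)
    P,uv=cloud("wrist",d,st=st);r=np.hypot(*(P[:,:2]-c).T)
    k=P[(r<.04)&(P[:,2]>.174)&(P[:,2]<.195)]; 
    if len(k)>50:
        rc=cv2.minAreaRect((k[:,:2]*1000).astype(np.float32));print("knob",len(k),np.round(rc[0],1),np.round(rc[1],1),round(rc[2],1));c=np.array(rc[0])/1000
    t=P[(abs(P[:,0]-.442)<.02)&(abs(P[:,1]-.010)<.025)&(P[:,2]>.034)&(P[:,2]<.05)&(r>.155)]
    if len(t)>20: print("tab",len(t),t.mean(0).round(4),"ang",np.degrees(np.arctan2(t[:,1].mean()-c[1],t[:,0].mean()-c[0])).round(2))
    for m in models.masks_of("wrist","fat_bottle_centre")[:2]:
        Q,_=cloud("wrist",d,m["mask"],st=st);rr=np.hypot(*(Q[:,:2]-c).T);Q=Q[(rr>.055)&(rr<.125)]
        if len(Q)<200: print("few",m["p"],m["point"]);continue
        cc,a,s,res=fitcyl(Q,.017,np.median(Q,0)-[0,0,.012],[.86,-.1,.5])
        rr=np.hypot(*(cc[:2]-c));ctr=cc+a*(rr-.09)/np.hypot(*a[:2])
        print("fat",m["p"],np.round(m["point"]),"at r=.09",ctr.round(4),a.round(3),"res",res.round(4),"az",np.degrees(np.arctan2(-a[1],-a[0])).round(2),np.degrees(np.arctan2(ctr[1]-c[1],ctr[0]-c[0])).round(2),"tilt",np.degrees(np.arcsin(a[2])).round(1))
        F,_=cloud("wrist",d,m["mask"],st=st);s=(F-ctr)@a;print(" ends",np.percentile(s,[.5,2,98,99.5]).round(4))
E
python3 - <<'E'
from look import *
ctrl.ungrasp();ctrl.movel([.612,-.008,.21],max_speed=.15)
ctrl.movep([.54,0,.33],R2q(down(np.radians(174.1))))
look("w2");print(get_state()["time"])
p,d=vision.grab_frame("top");np.savez("top1.npz",p=p,d=d)
E
```

```text
knob 663 [611.7  -7.6] [13.4 59. ] 84.5
tab 94 [0.4419 0.0101 0.0425] ang 174.05
fat 0.73 [282. 175.] at r=.09 [0.5222 0.0019 0.091 ] [ 0.869 -0.088  0.487] res 0.0005 az 174.19 173.93 tilt 29.2
 ends [-0.0452 -0.0409  0.0711  0.0714]
9.05
```

View pics/w2.png

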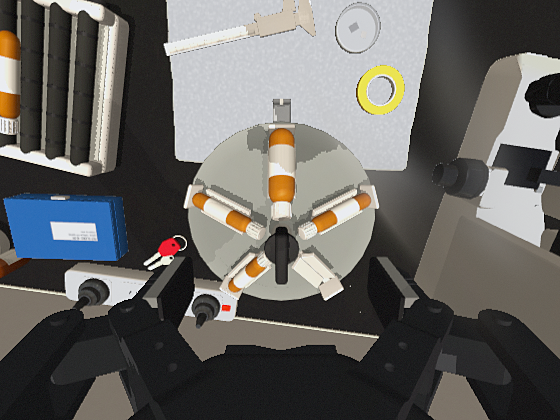

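```bash
cat > plan.py <<'E'
from h import *
az=np.radians(-5.9);h=np.array([np.cos(az),np.sin(az),0]);Z=np.array([0,0,1.])
B=np.array([.522,.0015,.0915])
def pose(t,back):
    t=np.radians(t);zt=h*np.sin(t)-Z*np.cos(t);x=-(h*np.cos(t)+Z*np.sin(t))
    return B-zt*back,R2q(np.c_[x,np.cross(zt,x),zt]),zt
E
python3 - <<'E'
from plan import *
print(np.round(get_state()["qpos"],3))
for t in(30,25,20):
    for back in(.1,.07,.04,.01,-.0085):
        p,q,_=pose(t,back);r=ctrl.ik(p,q);print(t,back,None if r is None else np.round(r,2))
p,q,zt=pose(30,-.0085)
for up in(.05,.1): 
    r=ctrl.ik(p+Z*up,q);print("up",up,None if r is None else np.round(r,2))
for z in(.0755,.14,.2):
    r=ctrl.ik([.4,-.261,z],R2q(down(np.radians(159.7))));print("groove",z,None if r is None else np.round(r,2))
E
```

```text
[ 0.501  0.381 -0.814  1.544  0.28   1.341  1.125]
30 0.1 [ 0.04  0.16 -0.24  2.43  1.32  0.19  0.02]
30 0.07 [-0.02  0.24 -0.17  2.44  1.81  0.18 -0.48]
30 0.04 [ 0.18  0.34 -0.43  2.44  1.97  0.31 -0.63]
30 0.01 [ 0.66  0.65 -1.22  2.43  1.75  0.83 -0.42]
30 -0.0085 [ 0.64  0.72 -1.23  2.43  1.79  0.88 -0.44]
25 0.1 [ 0.36  0.2  -0.59  2.32  0.81  0.33  0.53]
25 0.07 [ 0.17  0.25 -0.37  2.34  0.98  0.25  0.37]
25 0.04 [ 0.04  0.32 -0.21  2.35  1.28  0.18  0.09]
25 0.01 [ 0.03  0.39 -0.2   2.36  1.73  0.18 -0.36]
25 -0.0085 [ 0.12  0.44 -0.32  2.36  1.86  0.25 -0.48]
20 0.1 [ 0.46  0.24 -0.71  2.22  0.61  0.47  0.75]
20 0.07 [ 0.36  0.29 -0.59  2.24  0.72  0.4   0.64]
20 0.04 [ 0.24  0.35 -0.45  2.26  0.83  0.33  0.54]
20 0.01 [ 0.12  0.4  -0.29  2.27  0.94  0.24  0.44]
20 -0.0085 [ 0.06  0.44 -0.21  2.28  1.06  0.19  0.33]
up 0.05 [ 0.08  0.33 -0.27  2.38  1.88  0.23 -0.52]
up 0.1 [ 0.12  0.23 -0.3   2.3   1.08  0.22  0.29]
groove 0.0755 [ 0.95  0.54 -0.62  2.08  0.5   0.67  1.21]
groove 0.14 [ 1.01  0.45 -0.69  2.    0.39  0.82  1.32]
groove 0.2 [ 1.06  0.37 -0.73  1.92  0.3   0.96  1.4 ]
```

```bash
python3 - <<'E'
from plan import *
ctrl.set_joints([.602,.231,-.941,2.422,1.388,.382,-.094])
s=get_state();print(s["time"],np.round(s["tcp_pos"],3))
p,q,_=pose(25,.09);ctrl.movep(p.tolist(),q);s=get_state();print(s["time"],np.round(s["tcp_pos"],4),np.round(s["qpos"],2),np.round(p,4))
for b in(.05,.01,-.007):
    r=ctrl.ik(pose(25,b)[0],q);print(b,None if r is None else np.round(r,2))
p,q,_=pose(25,-.007)
ctrl.movel(p.tolist(),max_speed=.08)
s=get_state();print(s["time"],np.round(s["tcp_pos"],4),p.round(4),np.round(s["qpos"],2),np.round(s["contact_force"],1))
im,d=vision.grab_frame("side");w,_=vision.grab_frame("wrist")
cv2.imwrite("pics/g.png",np.hstack([cv2.resize(im[150:360,90:370],(400,300)),cv2.resize(w,(400,300))]))
E
```

```text
10.2167 [0.472 0.007 0.179]
10.65 [0.4852 0.0053 0.1733] [ 0.61  0.28 -0.94  2.32  1.07  0.43  0.26] [0.4842 0.0054 0.1731]
0.05 [ 0.48  0.36 -0.8   2.34  1.33  0.41  0.01]
0.01 [ 0.35  0.44 -0.65  2.35  1.6   0.38 -0.24]
-0.007 [ 0.3   0.47 -0.58  2.35  1.72  0.37 -0.35]
12.0167 [0.5249 0.0012 0.0855] [0.5249 0.0012 0.0852] [ 0.42  0.51 -0.76  2.35  1.68  0.47 -0.31] [-0.4  0.2  0.4]
```

View pics/g.png

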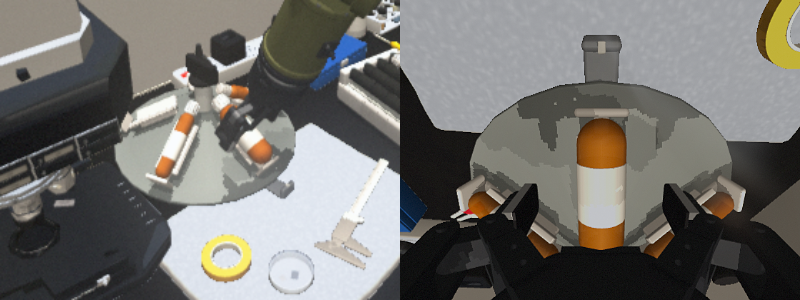

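The fingers straddle the paper band, centred on the bottle at about (602,190) in the right half, and nothing else is touched. I'll close and lift.

```bash
python3 - <<'E'
from plan import *
ctrl.close_gripper(40)
s=get_state();print(s["time"],s["width"],np.round(s["gripper_force"],1),np.round(s["contact_force"],1),np.round(s["tcp_pos"],4))
n=Z*np.cos(np.pi/6)-h*.5
p=np.array(s["tcp_pos"])
ctrl.movel((p+n*.03).tolist(),max_speed=.06)
s=get_state();print(s["time"],s["width"],np.round(s["contact_force"],1),np.round(s["qpos"],2))
ctrl.movel((p+n*.05+Z*.08).tolist(),max_speed=.12)
s=get_state();print(s["time"],s["width"],np.round(s["contact_force"],1),np.round(s["qpos"],2),np.round(s["tcp_pos"],3))
im,d=vision.grab_frame("side");w,wd=vision.grab_frame("wrist");np.savez("lift.npz",d=d,w=wd)
cv2.imwrite("pics/l.png",np.hstack([cv2.resize(im[110:320,90:370],(400,300)),cv2.resize(w,(400,300))]))
# place candidates
for tl in(-5,):
    t=np.radians(tl);a=np.radians(-20.3);g=np.array([np.cos(a),np.sin(a),0])
    zt=g*np.sin(t)-Z*np.cos(t);x=-(g*np.cos(t)+Z*np.sin(t));q=R2q(np.c_[x,np.cross(zt,x),zt])
    for z in(.0775,.14,.2):
        r=ctrl.ik([.4,-.261,z],q);print(z,None if r is None else np.round(r,2))
p,d=vision.grab_frame("top");np.savez("top2.npz",p=p,d=d)
E
```

```text
12.6417 0.03257180289746375 39.1 [-3.5 -0.2  6. ] [0.5249 0.0015 0.0854]
13.3 0.032460586813907275 [-0.2  0.2 -1.9] [ 0.43  0.43 -0.76  2.36  1.53  0.43 -0.18]
14.2667 0.0321671881963426 [-0.4 -0.7 -0.8] [ 0.7   0.25 -1.01  2.23  0.83  0.49  0.53] [0.5   0.004 0.208]
0.0775 [ 1.    0.6  -0.74  2.    0.54  0.84  1.16]
0.14 [ 1.07  0.53 -0.84  1.93  0.47  0.98  1.22]
0.2 [ 1.15  0.48 -0.95  1.85  0.42  1.13  1.25]
```

View pics/l.png

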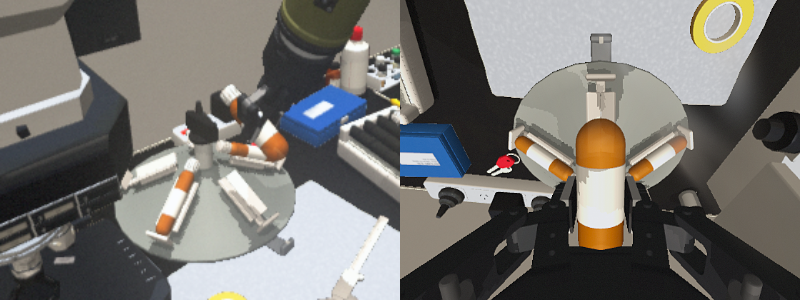

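The bottle is held, with its cradle empty behind it at (600,100) and the slim bottles still in place. Next I carry it over the groove and measure both the bottle in the hand and the mixer.

```bash
cat > place.py <<'E'
from cyl import *
Z=np.array([0,0,1.])
def rot(tl,yaw):
    t=np.radians(tl);a=np.radians(yaw);g=np.array([np.cos(a),np.sin(a),0])
    zt=g*np.sin(t)-Z*np.cos(t);x=-(g*np.cos(t)+Z*np.sin(t));return np.c_[x,np.cross(zt,x),zt],g,zt
def inhand():
    """bottle axis in world and tool frame from the wrist camera"""
    st=get_state();p,d=vision.grab_frame("wrist");R=q2R(st["eef_rot"]);T=np.array(st["tcp_pos"])
    P,uv=cloud("wrist",d,st=st);L=(P-T)@R  # tool coords
    m=(abs(L[:,1])<.0165)&(L[:,2]>-.035)&(L[:,2]<.02)&(L[:,0]>.012)&(L[:,0]<.075)
    Q=L[m];Qg=Q[Q[:,0]<.04]
    u=-np.array([1.,0,0])
    c,a,s,res=fitcyl(Qg,.017,np.array([.025,0,-.007]),u)
    W=lambda v:R@v
    return st,p,d,c-a*(c[0]/a[0]),a,Q,res,R,T
E
python3 - <<'E'
from place import *
R,g,zt=rot(-5,-20.3)
ctrl.movep([.4,-.261,.20],R2q(R))
st,p,d,c,a,Q,res,R,T=inhand()
print(st["time"],st["width"],"qpos",np.round(st["qpos"],2),"axis pt at x=0",c.round(4),"a",a.round(3),len(Q),res,"end x",Q[:,0].max())
aw=R@a;print("world axis",aw.round(3),"tilt",np.degrees(np.arcsin(aw[2])),"az",np.degrees(np.arctan2(aw[1],aw[0])))
cv2.imwrite("pics/pp.png",p);np.savez("pp.npz",d=d,R=R,T=T)
E
```

```text
15.5083 0.03223993912712453 qpos [ 1.15  0.48 -0.95  1.85  0.42  1.13  1.25] axis pt at x=0 [ 0.      0.0002 -0.0075] a [-0.991  0.005 -0.133] 5733 0.0003411484517543868 end x 0.050766669163154234
world axis [ 0.939 -0.34   0.047] tilt 2.7087234961516975 az -19.90386480048584
```

View pics/pp.png

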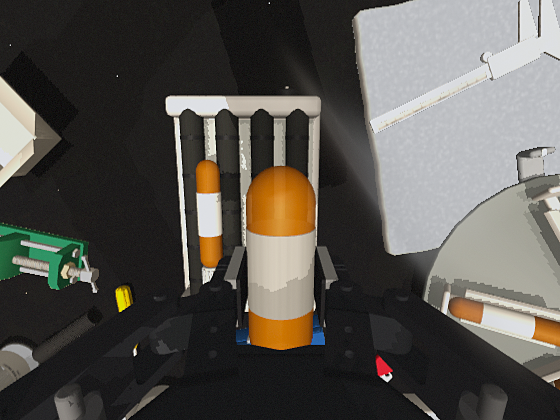

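The bottle sits square in the fingers, with its tilt 2.7° too high at the cap. The near cheek shows at (165–320,105), the free groove is directly below the bottle, and the slim bottle is at (208,215). Now the mixer in the robot's frame.

```bash
python3 - <<'E'
from place import *
z=np.load("pp.npz");st=dict(tcp_pos=z["T"],eef_rot=R2q(z["R"]))
Pw,_=cloud("wrist",z["d"],st=st);Pt,_=cloud("top",np.load("top0.npz")["d"]);Ps,_=cloud("side",np.load("side0.npz")["d"])
Pt2,_=cloud("top",np.load("top2.npz")["d"])
c0=np.array([.389,-.292]);best={}
from scipy.signal import find_peaks
for n,P in(("wrist",Pw),("top",Pt),("top2",Pt2),("side",Ps)):
    for ang in(-20.3,):
        a=np.radians(ang);g=np.array([np.cos(a),np.sin(a)]);y=np.array([-g[1],g[0]])
        D=P[:,:2]-c0;s=D@g;l=D@y;m=(abs(s)<.13)&(abs(l)<.09)&(P[:,2]>.04)&(P[:,2]<.095)
        s,l,zz=s[m],l[m],P[m,2]
        ch=(zz>.062)&(zz<.08)&((abs(s)>.092))
        print(n,"s range",np.percentile(s[zz>.055],[.3,99.7]).round(4),"l range of cheeks",np.percentile(l[ch],[.5,99.5]).round(4) if ch.sum()>20 else None,"cheek z",np.median(zz[ch]).round(4))
        # rollers: fit each as circle r=11 cross-section
        for l0 in(-.0495,-.0165,.0165,.0495):
            k=(abs(s)<.085)&(abs(l-l0)<.009)&(zz<.076)
            if k.sum()<80: print("  roller",l0,"few",k.sum());continue
            Q=np.c_[s[k],l[k],zz[k]];cc,ax,_,res=fitcyl(Q,.011,np.array([0,l0,.061]),[1,0,0]);cc=cc-ax*cc[0]/ax[0]
            print("  roller",l0,k.sum(),"l,z",cc[1:].round(4),"dang",np.degrees(ax[1]/ax[0]).round(2),"dz",np.round(ax[2],3),"res",res.round(4))
E
```

```text
wrist s range [-0.1053  0.0918] l range of cheeks [-0.0685  0.0697] cheek z 0.0701
  roller -0.0495 2503 l,z [-0.0491  0.0611] dang 0.13 dz 0.003 res 0.0004
  roller -0.0165 2344 l,z [-0.0163  0.0611] dang 0.23 dz 0.002 res 0.0004
  roller 0.0165 1040 l,z [0.0166 0.061 ] dang 0.05 dz 0.001 res 0.0004
  roller 0.0495 990 l,z [0.0496 0.0607] dang 0.05 dz -0.003 res 0.0004
top s range [-0.1075  0.1054] l range of cheeks [-0.07    0.0693] cheek z 0.0707
  roller -0.0495 491 l,z [-0.0502  0.0616] dang 0.2 dz 0.0 res 0.0014
  roller -0.0165 593 l,z [-0.0177  0.0616] dang 0.09 dz 0.003 res 0.0013
  roller 0.0165 605 l,z [0.0157 0.0615] dang 0.03 dz 0.001 res 0.0012
  roller 0.0495 603 l,z [0.0486 0.0618] dang -0.15 dz -0.002 res 0.0012
top2 s range [-0.1074  0.1055] l range of cheeks [-0.0697  0.0692] cheek z 0.0707
  roller -0.0495 493 l,z [-0.0497  0.0617] dang -0.35 dz 0.004 res 0.0012
  roller -0.0165 589 l,z [-0.0171  0.0614] dang 0.06 dz -0.002 res 0.0013
  roller 0.0165 614 l,z [0.0156 0.0618] dang 0.14 dz -0.001 res 0.0013
  roller 0.0495 597 l,z [0.0487 0.0617] dang 0.1 dz -0.003 res 0.0013
side s range [-0.1085  0.1036] l range of cheeks [-0.0699  0.0708] cheek z 0.0709
  roller -0.0495 113 l,z [-0.0518  0.0623] dang 0.04 dz 0.0 res 0.0007
  roller -0.0165 455 l,z [-0.0187  0.0626] dang 0.01 dz 0.002 res 0.0008
  roller 0.0165 437 l,z [0.0145 0.0622] dang 0.12 dz 0.002 res 0.0007
  roller 0.0495 630 l,z [0.0486 0.0606] dang 0.13 dz -0.003 res 0.0016
```

```bash
python3 - <<'E'
from place import *
a=np.radians(-20.2);g=np.array([np.cos(a),np.sin(a)]);y=np.array([-g[1],g[0]])
G=np.r_[np.array([.389,-.292])+.0005*g+.0331*y,.0837];print("G",G.round(4))
R,_,_=rot(-7.7,-20.6);ct=np.array([-.0006,.0002,-.0075])
tcp=lambda dz:(G+Z*dz-R@ct).tolist()
ctrl.movep(tcp(.10),R2q(R));ctrl.movel(tcp(.025),max_speed=.12)
st,p,d,c,ax,Q,res,Rn,T=inhand();aw=Rn@ax;print(st["time"],"ct",c.round(4),"tilt",np.degrees(np.arcsin(aw[2])).round(2),"az",np.degrees(np.arctan2(aw[1],aw[0])).round(2),"endx",Q[:,0].max().round(4),"width",st["width"].round(4))
B=T+Rn@c;print("bottle",B.round(4),"lat err",((B-G)[:2]@y).round(4),"s err",((B-G)[:2]@g).round(4))
f0=np.array(st["contact_force"]);print(f0.round(1))
ctrl.movel(tcp(.004),max_speed=.05)
for dz in np.arange(.003,-.0045,-.001):
    ctrl.movel(tcp(dz),max_speed=.02);ctrl.pause(.1);s=get_state();f=np.array(s["contact_force"])-f0;print(round(dz,4),f.round(1),np.round(s["tcp_pos"][2]-tcp(0)[2],4),np.round(s["wrist_torque"],2))
    if f[2]>4: break
print(s["time"])
st,p,d,c,ax,Q,res,Rn,T=inhand();aw=Rn@ax;print("ct",c.round(4),"tilt",np.degrees(np.arcsin(aw[2])).round(2),"bottle",(T+Rn@c).round(4))
E
```

```text
G [ 0.4009 -0.2611  0.0837]Traceback (most recent call last):
  File "<stdin>", line 7, in <module>
AttributeError: 'float' object has no attribute 'round'
```

```bash
python3 - <<'E'
from place import *
a=np.radians(-20.2);g=np.array([np.cos(a),np.sin(a)]);y=np.array([-g[1],g[0]])
G=np.r_[np.array([.389,-.292])+.0005*g+.0331*y,.0837]
R,_,_=rot(-7.7,-20.6);ct=np.array([-.0006,.0002,-.0075])
tcp=lambda dz:(G+Z*dz-R@ct).tolist()
r=np.round
st,p,d,c,ax,Q,res,Rn,T=inhand();aw=Rn@ax;print(st["time"],"ct",r(c,4),"tilt",r(np.degrees(np.arcsin(aw[2])),2),"az",r(np.degrees(np.arctan2(aw[1],aw[0])),2),"endx",r(Q[:,0].max(),4),"width",st["width"])
B=T+Rn@c;print("bottle",r(B,4),"lat err",r((B-G)[:2]@y,4),"s err",r((B-G)[:2]@g,4))
f0=np.array(st["contact_force"]);print(r(f0,1))
ctrl.movel(tcp(.004),max_speed=.05)
for dz in np.arange(.003,-.0045,-.001):
    ctrl.movel(tcp(dz),max_speed=.02);ctrl.pause(.1);s=get_state();f=np.array(s["contact_force"])-f0;print(r(dz,4),r(f,1),r(s["tcp_pos"][2]-tcp(0)[2],4),r(s["wrist_torque"],2))
    if f[2]>4: break
print(s["time"])
st,p,d,c,ax,Q,res,Rn,T=inhand();aw=Rn@ax;print("ct",r(c,4),"tilt",r(np.degrees(np.arcsin(aw[2])),2),"bottle",r(T+Rn@c,4))
E
```

```text
16.6333 ct [ 0.      0.0002 -0.0075] tilt -0.01 az -20.31 endx 0.0506 width 0.03266396739077656
bottle [ 0.4009 -0.261   0.1096] lat err 0.0001 s err 0.0
[-0.1 -0.4 -1. ]
0.003 [ 0.6 -0.5 -0.4] 0.0031 [-0.09 -0.12  0.04]
0.002 [0.8 2.4 1.1] 0.0021 [ 0.21 -0.18 -0.01]
0.001 [-0.9  3.1  7.5] 0.0014 [0.44 0.1  0.03]
18.3
ct [ 0.      0.0001 -0.0075] tilt 0.9 bottle [ 0.4004 -0.2607  0.0852]
```

```bash
python3 - <<'E'
from place import *
a=np.radians(-20.2);g=np.array([np.cos(a),np.sin(a)]);y=np.array([-g[1],g[0],0])
G=np.r_[np.array([.389,-.292])+.0005*g,.0837]+.0331*y
R,_,_=rot(-7.7,-20.6);ct=np.array([-.0006,.0002,-.0075]);r=np.round
for dy,dz in((.0004,.001),(.0008,.001),(.0012,.001),(.0012,.0003),(.0012,-.0004)):
    ctrl.movel((G+y*dy+Z*dz-R@ct).tolist(),max_speed=.02);ctrl.pause(.15);s=get_state();f=np.array(s["contact_force"]);print(dy,dz,r(f,1),"lat",r(f@y,1),r(s["wrist_torque"],2),r(np.array(s["tcp_pos"])-(G-R@ct),4))
    if f[2]>9: break
st,p,d,c,ax,Q,res,Rn,T=inhand();aw=Rn@ax;print("ct",r(c,4),"tilt",r(np.degrees(np.arcsin(aw[2])),2),"az",r(np.degrees(np.arctan2(aw[1],aw[0])),2),"bottle",r(T+Rn@c,4),st["time"])
E
```

```text
0.0004 0.001 [-1.7  1.7  6.3] lat 1.1 [ 0.25  0.19 -0.01] [0.0001 0.0004 0.0014]
0.0008 0.001 [-1.9  1.4  6.2] lat 0.7 [ 0.04  0.25 -0.02] [0.0001 0.0004 0.0014]
0.0012 0.001 [-2.  -0.9  6.9] lat -1.6 [-0.14  0.32  0.  ] [0.0001 0.0005 0.0014]
0.0012 0.0003 [-3.4  0.5  9.8] lat -0.7 [-0.12  0.57 -0.04] [0.     0.0005 0.001 ]
ct [ 0.      0.0001 -0.0075] tilt 1.46 az -20.42 bottle [ 0.4004 -0.2605  0.0848] 19.95
```

```bash
python3 - <<'E'
from place import *
s=get_state();R=q2R(s["eef_rot"]);T=np.array(s["tcp_pos"])
ctrl.ungrasp();s=get_state();print(s["width"],np.round(s["contact_force"],1))
T=np.array(s["tcp_pos"]);ctrl.movel((T-R[:,2]*.1).tolist(),max_speed=.12)
ctrl.movel((T-R[:,2]*.1+Z*.1).tolist(),max_speed=.2)
ctrl.pause(.5);s=get_state();print(s["time"],np.round(s["contact_force"],1))
w,d=vision.grab_frame("wrist");P,_=cloud("wrist",d,st=s)
a=np.radians(-20.2);g=np.array([np.cos(a),np.sin(a),0]);y=np.array([-g[1],g[0],0]);c0=np.array([.389,-.292,0])
l=(P-c0)@y;q=(P-c0)@g
m=(abs(l-.033)<.015)&(abs(q)<.045)&(P[:,2]>.088)&(P[:,2]<.12)
cc,ax,_,res=fitcyl(P[m],.017,c0+.033*y+Z*.084,g);D=cc-c0
B=(P[(abs(l-.033)<.012)&(abs(q)<.09)&(P[:,2]>.078)&(P[:,2]<.12)]-c0)@g
print(m.sum(),"lat",D@y,"z",cc[2],"ax",ax.round(3),"tilt",np.degrees(np.arcsin(ax[2])),"s ends",np.percentile(B,[.2,99.8]).round(4),res)
im,_=vision.grab_frame("top")
cv2.imwrite("pics/end.png",np.hstack([cv2.resize(im[80:320,140:460],(400,300)),cv2.resize(w,(400,300))]))
E
```

```text
0.08549353235882655 [-0.3 -0.5  0.3]
22.7 [-1.   1.3  1.1]
2068 lat 0.03311626049271001 z 0.08339908798417076 ax [ 0.939 -0.343  0.006] tilt 0.34738008762587036 s ends [-0.0505  0.07  ] 0.0005523687853530423
```

View pics/end.png

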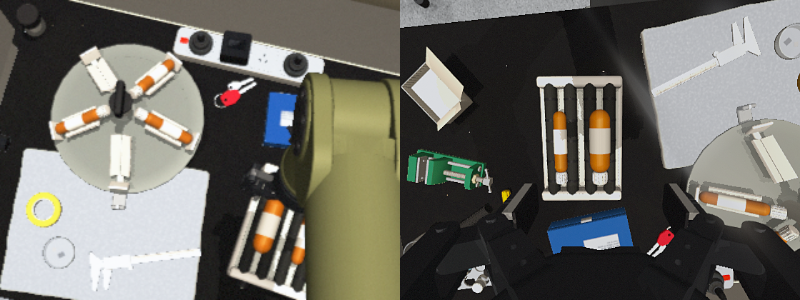

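The fat bottle lies level in the outer groove at (600,140) in the right half, half-way along. The slim bottle beside it at (560,145) and the three slim bottles on the rack are in their places, and the emptied cradle faces the tab. I'm handing in.

```bash
python3 -c "
from station import ticket,get_state
print(get_state()['time'],ticket.close_job())"
```

```text
the job is handed in; nothing more can be done
22.8 None
```

The job is handed in at 22.8 s: I turned the rack about 105° so the fat bottle lined up with the pointer, then laid the bottle level in the empty outer groove of the mixer, about half-way along, and every slim bottle is still in its place.

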